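Clear a vial out of a syringe pump's channel and run its pusher block up to the plunger

ROBOT

A 6-joint arm with a two-finger parallel gripper is mounted at the origin on the work surface. World frame = base frame: x ahead of the robot, y to its left, z up, the work surface at z = 0. Lengths are in m, angles in degrees, forces in N, time in s.
With the tool pointing down it reaches from about 0.4 to 0.825 m from the base axis. Payload 7 kg.
Tool frame: the origin (TCP) lies on the centre line of the jaws, within the pads' length; the fingertips stand 19 mm ahead of it and the grasp point (between the pads) is the TCP (r.tips_ahead is the distance from the TCP to the fingertips, in m); z points along the fingers, y is the line along which they close (so a half turn about z gives the same grasp; the last joint's range is limited). The gripper opens to 88 mm and grips with 3 to 60 N. Pads are 19 mm wide; open, the fingers measure 130 mm over their backs; the gripper's body (78 mm by 193 mm) begins 47 mm behind the grasp point.
Start: joints at [-46.805, 20.546, 0.682, 0, -70.136, -16.507], TCP at [0.303, -0.603, 0.246] pointing down, gripper open.
Joint ranges: [-176.03, 176.03], [-82.01, 121.73], [-58.28, 71.71], [-173.87, 95.51], [-174.79, -0.11], [-173.66, 173.66]. Speed limits (degrees/s): [136.94, 136.94, 172.46, 180, 180, 180].

INTERFACE

Orientations are given as [roll, pitch, yaw] about the fixed x, y, z axes, in that order (R = Rz(yaw) Ry(pitch) Rx(roll)).
In Python, from plant import r, viewer, close_job gives the robot as it stands. The module is installed in compiled form; this text tells all that it offers.
- The arm moves only by the tool arm_command, never from a script. Its arguments are lists of equal length, an entry for each row: "travel": the shift along the world's x, y, z scaled (see below), a list of three; "delta_rot": the turn, a rotation vector about the world's x, y, z scaled (see below), a list of three. In form: {"travel": [[dx, dy, dz], ...], "delta_rot": [[rx, ry, rz], ...]}. A call has 1 to 20 rows; each row is the pose to reach, as a shift and turn from the pose commanded when the call began; what a row does not reach only later rows make up. The controller multiplies each number of a shift by 0.5 m and each number of a turn by 90 degrees. A row lasts 1/8 s, in which the tool goes at most 62.5 mm and 10.7 degrees, less where a joint would pass 70% of its speed; a pose out of reach is approached as far as the arm can. A call with a number of a shift or a turn outside -1 to 1 is refused whole. A call with a gripper value outside its range is refused whole. "grip" is the opening, from 0 (shut) to 1 (fully open), set as the call begins (left out, the last holds). The fingers move at their own pace and stop on an object; "newtons" is the grip in N (left out, the last holds). Time passes only in rows, so rows that repeat a pose let the fingers close. It gives the time, the measured TCP pose, the force, the opening and the grip force at its end, in the units of the state.
- r.get_state(): the state, without advancing time (a new reading comes with each control period).
- viewer.capture(name): name is "scene" or "top"; returns a dict with "img" (420x560x3 uint8, red, green, blue), "camera_matrix" (3x3 intrinsics, pixels), "R" (3x3) and "t" (3): a world point X has camera coordinates R X + t. Camera axes: x right, y down, z forward; pixel columns grow to the right and rows downward; lengths in m; the calibration is good to about 2 mm. A picture is of the moment at which its call begins. There is no depth.
- close_job(): hands the job in; it is judged then, once.
The state is a dict: "time_s": time; "joints": joint angles; "qd": joint speeds; "joint_torque": joint torques, N m; "tcp_pos": TCP position; "eef_rot": TCP orientation; "contact_force": force on the tool from outside, world axes, zero at the start; "moment": the same for the moment, N m; "gripper_width": finger opening in m; "gripper_force": force on a finger pad.
Only numpy, scipy, OpenCV 4.12 (cv2) and the standard library are available. Lean on these libraries where they do the work, as an engineer would, in place of code of your own. Each camera call takes 0.05 s, during which the arm holds its last target. There are 200 camera calls.

TASK

One of the two syringes in the syringe pump has its plunger drawn out, and a vial has been left standing on the bed between that plunger and its pusher block. Stand that vial upright in the steel tray, let go of it, then slide the pusher block of the same channel up until it just touches the end of the drawn-out plunger, without pushing the plunger in. Leave the other channel, its vial and its block as they are.

Things in the scene. Friction and masses are not known exactly. Their poses are not given: they have to be found in the camera images.
- pump: Dual syringe pump, fixed: flat white housing, 230 (x) by 350 (y) by 50 mm high to its grey bed. Origin: centre of underside; x points away from the robot within 15 degrees. Two channels run along y, at x = -60 mm (near the robot) and +60 mm (far). In each a block slides to +y; a cradle (up to 27 mm above the bed) at the +y end holds a syringe. Which syringe is in which channel varies.
- block_near (a joint): Travel of the near channel's pusher block along the pump's +y, in m (0 = at the -y end stop, block centre 150 mm towards -y from the pump's origin; limit 0.19). Stays where it is left; sliding friction about 2 N.
- block_far (a joint): The same for the far channel's pusher block.
- block_near_face (a point): Centre of pushing of the near block, on its front (+y) face, 20 mm above the bed; axes as the pump's. The block is plain aluminium, 30 mm across (x) by 26 mm along (y), its aluminium top 65 mm above the bed (a 3 mm thick black cap on top); its centre line is 13 mm behind this point (towards -y).
- block_far_face (a point): The same point on the far channel's block, of the same shape and size.
- syringe_drawn: The syringe whose plunger is drawn out 25 to 50 mm; loose but held in its cradle and flange slot. Clear barrel 22 mm in diameter, 90 mm long. Origin: on its axis at the barrel flange, 60 mm towards +y from the pump's origin and 20 mm above the bed; barrel towards the pump's +y, plunger towards -y; it may be rolled about its axis.
- plunger_drawn_end (a point): Centre of the outer face of the drawn plunger's thumb disc (24 mm diameter, 3 mm thick), which the block must touch. The plunger resists with about 8 N of friction before it slides in; the block and the plunger collide.
- syringe_shut: The same kind of syringe with its plunger pushed right in (the thumb disc close behind the flange); lies in the other channel. Leave it.
- plunger_shut_end (a point): Centre of the outer face of the pushed-in plunger's thumb disc.
- vial_drawn: Amber glass vial with white cap, standing loose on the bed between the drawn plunger and its block: 30 mm diameter up to 48 mm, cap 25 mm diameter from 57 to 70 mm height. About 45 g. Origin: centre of its underside, z up.
- vial_shut: The same kind of vial, standing on the bed in the other channel. Leave it.
- tray: Shallow square steel tray, fixed to the bench, 140 by 140 mm outside, 16 mm high, walls and floor 4 mm thick, empty. Stands to the left or right of the pump. Origin: centre of its underside.

How it is judged (in metres and radians):
On the way, in this order (a step that is already met when the one before it is completed fails the run):
1. the vial that blocked the drawn plunger's channel stands upright in the tray, released (x of vial_drawn in the frame of tray between -0.056 and 0.056 m and y of vial_drawn in the frame of tray between -0.056 and 0.056 m and z of vial_drawn in the frame of tray between -0.002 and 0.01 m and angle between vial_drawn's own z axis and vertical below 0.15 rad and linear speed of vial_drawn below 0.03 m/s and contact force between the fingers and vial_drawn below 0.2 N), for 0.2 s.
2. the block of that channel touches the end of the drawn-out plunger (((x of plunger_drawn_end in the frame of block_near_face between -0.02 and 0.02 m and y of plunger_drawn_end in the frame of block_near_face between -0.004 and 0.004 m) or (x of plunger_drawn_end in the frame of block_far_face between -0.02 and 0.02 m and y of plunger_drawn_end in the frame of block_far_face between -0.004 and 0.004 m))), for 0.2 s.
At the end, for the whole second after the job is handed in: The vial stands upright (within 0.15 rad) and at rest on the tray's floor, released, its axis within 56 mm of the tray's centre along each side; the front face of the pusher block in the drawn syringe's channel is within 4 mm of the drawn plunger's end; that end is within 6 mm of where it started (all of step 1 and ((x of plunger_drawn_end in the frame of block_near_face between -0.02 and 0.02 m and y of plunger_drawn_end in the frame of block_near_face between -0.004 and 0.004 m) or (x of plunger_drawn_end in the frame of block_far_face between -0.02 and 0.02 m and y of plunger_drawn_end in the frame of block_far_face between -0.004 and 0.004 m)) and distance of plunger_drawn_end from where it was at the start of the episode below 0.006 m); the robot touches nothing.
It fails at once if the drawn plunger is pushed in or shifted by more than 6 mm (distance of plunger_drawn_end from where it was at the start of the episode above 0.006 m).
It fails at once if the vial to be cleared is tipped over (more than 0.8 rad) (angle between vial_drawn's own z axis and vertical above 0.8 rad).
It fails at once if the other channel's vial is moved by more than 15 mm (distance of vial_shut from where it was at the start of the episode above 0.015 m).
It fails at once if the other channel's syringe is moved by more than 10 mm (distance of syringe_shut from where it was at the start of the episode above 0.01 m).
It fails at once if the other channel's pusher block is moved by more than 10 mm ((x of plunger_shut_end in the frame of block_near_face between -0.04 and 0.04 m and distance of block_near_face from where it was at the start of the episode above 0.01 m) or (x of plunger_shut_end in the frame of block_far_face between -0.04 and 0.04 m and distance of block_far_face from where it was at the start of the episode above 0.01 m)).
It also fails if it takes over 58 s, if anything falls off the work surface, if the arm or the gripper's body presses on something with over 40 N, if the wrist force passes 120 N, or if a joint passes its speed limit or range.

## Working session

There is one attempt and no reset: what is moved stays moved. The work goes in short steps, Python scripts to look and compute and a tool call to move; the robot and the scene stay as the last step left them, time stands still between calls to the robot, and variables do not carry over. Pictures are saved under pics/ and viewed, at most 10 in all, crops included, and the job is handed in when it is done.

Besides the shell and the picture viewer there is one more tool, called after ">>>" as name(argument=value, ...) on one line, values as JSON. arm_command: Moves the arm, as the interface text tells. Shifts and turns lie within -1 to 1; 1 stands for 0.5 m of shift or 90 degrees of turn. Its arguments: {"type":"object","properties":{"travel":{"type":"array"},"delta_rot":{"type":"array"},"grip":{"type":"number"},"newtons":{"type":"number"}},"required":["travel","delta_rot"]}

```bash
mkdir -p pics; cat > h.py <<'E'
import numpy as np,cv2
from plant import r,viewer,close_job
def snap(n,f):
    c=viewer.capture(n); cv2.imwrite(f,cv2.cvtColor(c["img"],cv2.COLOR_RGB2BGR)); np.savez(f[:-4],**{k:c[k] for k in("img","camera_matrix","R","t")}); return c
def pt(c,u,v,z):
    K,R,t=c["camera_matrix"],c["R"],c["t"]
    d=R.T@np.linalg.inv(K)@np.array([u,v,1.]); o=-R.T@t
    return o+d*(z-o[2])/d[2]
def proj(c,X):
    p=c["camera_matrix"]@(c["R"]@np.array(X)+c["t"]); return p[:2]/p[2]
E
python3 - <<'E'
from h import *
for n in("scene","top"):
    c=snap(n,f"pics/{n}0.png"); print(n,-c["R"].T@c["t"],c["R"][2])
print(r.get_state())
E
```

```text
scene [1.07418971 0.40742225 0.69989936] [-0.57214203 -0.44236449 -0.69062809]
top [ 0.4249769  -0.00300161  1.05816401] [ 0.13647623  0.0048896  -0.99063128]
{'time_s': 0.1, 'joints': array([-4.68032364e+01,  2.05872941e+01,  6.39282516e-01, -1.86577795e-02,
       -7.01380653e+01, -1.65050750e+01]), 'qd': array([-0.00164645,  0.01074979,  0.05416151,  0.00878568, -0.01903649,
       -0.01241025]), 'joint_torque': array([-1.32391517e-03, -5.84164917e+01,  2.93753725e+01,  7.01560959e+00,
        1.01236906e-02, -5.28119756e-05]), 'tcp_pos': array([ 0.30297279, -0.60271122,  0.24471587]), 'eef_rot': array([ 1.79912486e+02, -7.63906295e-03, -1.53314658e+02]), 'contact_force': array([ 1.03105929, -0.3413599 ,  0.2074535 ]), 'moment': array([-0.00095063,  0.00467421, -0.02659389]), 'gripper_force': 0.0, 'gripper_width': 0.08774660463506631}
```

View pics/top0.png

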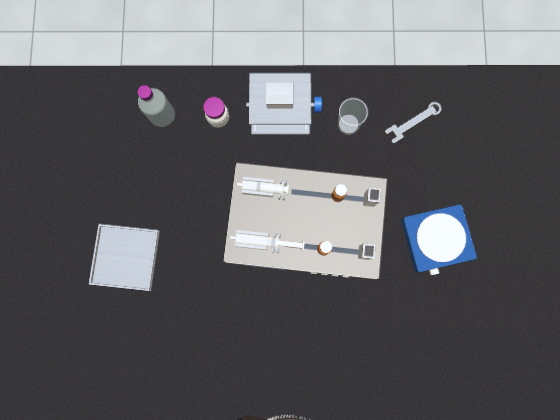

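View pics/scene0.png

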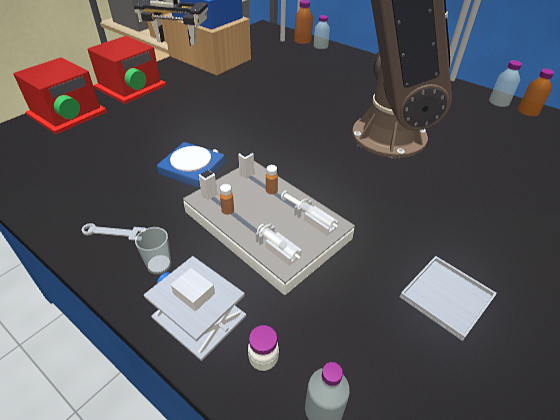

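The top view (up = +x, left = +y) shows the drawn syringe in the near channel: plunger end near (303,245), vial (325,248), block (369,250). The tray is at left, around (125,257). I'll zoom in on it.

```bash
python3 - <<'E'
import cv2
a=cv2.imread("pics/top0.png")[155:285,220:395]; b=cv2.imread("pics/scene0.png")[140:300,170:365]
cv2.imwrite("pics/topz.png",cv2.resize(a,None,fx=4.5,fy=4.5,interpolation=cv2.INTER_CUBIC))
cv2.imwrite("pics/scz.png",cv2.resize(b,None,fx=3.7,fy=3.7,interpolation=cv2.INTER_CUBIC)) if 0 else cv2.imwrite("pics/scz.png",cv2.resize(b,None,fx=3.5,fy=3.5,interpolation=cv2.INTER_CUBIC))
E
```

```text
(no output)
```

View pics/topz.png

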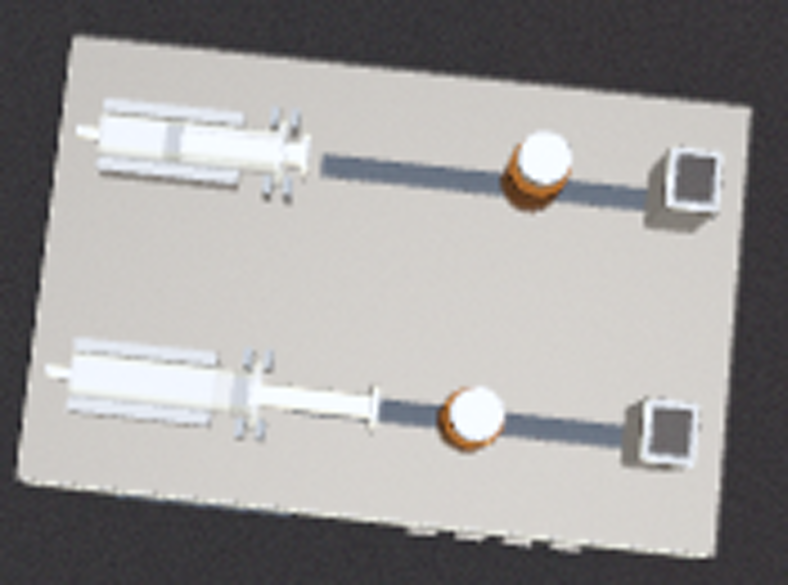

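View pics/scz.png

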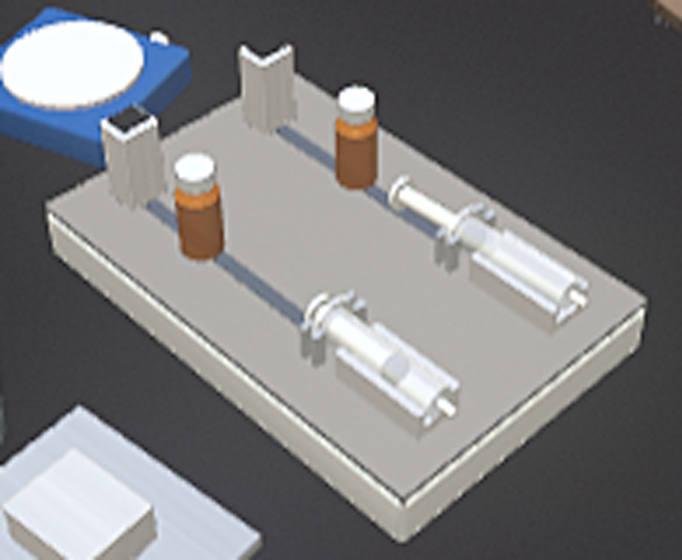

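```bash
cat > m.py <<'E'
from h import *
from scipy.optimize import least_squares
T=np.load("pics/top0.npz");S=np.load("pics/scene0.npz")
ft=lambda x,y:((x+.5)/4.5-.5+220,(y+.5)/4.5-.5+155)
fs=lambda x,y:((x+.5)/3.5-.5+170,(y+.5)/3.5-.5+140)
hx,hy=.115,.175
def W(p,q): # pump local->world
    c,s=np.cos(p[2]),np.sin(p[2]); return np.array([p[0]+c*q[0]-s*q[1],p[1]+s*q[0]+c*q[1],q[2]])
obs=[(T,ft(74,36),(hx,hy,.05)),(T,ft(750,107),(hx,-hy,.05)),(T,ft(715,556),(-hx,-hy,.05)),(T,ft(18,484),(-hx,hy,.05)),
 (S,fs(47,207),(hx,-hy,.05)),(S,fs(645,303),(-hx,hy,.05)),(S,fs(402,500),(hx,hy,.05))]
f=lambda p:np.concatenate([proj(c,W(p,q))-uv for c,uv,q in obs])
s=least_squares(f,[.5,0,0]);p=s.x
loc=lambda X:(lambda d:(np.cos(p[2])*d[0]+np.sin(p[2])*d[1],-np.sin(p[2])*d[0]+np.cos(p[2])*d[1]))(X[:2]-p[:2])
if __name__=="__main__":
    print(p[:2],np.degrees(p[2]));print(f(p).reshape(-1,2).round(1))
    def tri(a,b):
        g=lambda X:np.concatenate([proj(T,X)-a,proj(S,X)-b]); q=least_squares(g,[.5,0,.1]); return q.x,abs(q.fun).max()
    for n,c,uv,z in [("vial cap T",T,ft(477,412),.12),("vial cap S",S,fs(356,97),.12),("far vial T",T,ft(546,158),.12),
      ("block top T",T,ft(670,432),.118),("disc end T",T,ft(379,407),.07),("disc end S",S,fs(399,195),.07),("vial base S",S,fs(356,178),.05)]:
        X=pt(c,*uv,z);print(n,X.round(4),np.round(loc(X),4))
    tr=[pt(T,*uv,.016) for uv in[(98.5,225),(158.5,229.5),(151.5,290.5),(90,286)]]
    print(np.round(tr,4),np.mean(tr,0))
    for n,z in(("block rim L",643),("block rim R",698)):print(n,np.round(loc(pt(T,*ft(z,435),.115)),4))
E
python3 m.py
```

```text
[ 0.55471533 -0.03860183] -6.250070004399812
[[-1.1 -0.8]
 [ 0.9 -0.5]
 [ 0.4  1. ]
 [-1.5 -0.3]
 [-2.3 -1.1]
 [ 1.5 -1.6]
 [-0.1  0. ]]
vial cap T [ 0.4895 -0.0774  0.12  ] [-0.0606 -0.0457]
vial cap S [ 0.4887 -0.0756  0.12  ] [-0.0616 -0.044 ]
far vial T [ 0.6089 -0.1113  0.12  ] [ 0.0618 -0.0663]
block top T [ 0.4803 -0.1667  0.118 ] [-0.06   -0.1354]
disc end T [ 0.4954 -0.0337  0.07  ] [-0.0595 -0.0016]
disc end S [ 0.5031 -0.0259  0.07  ] [-0.0527  0.007 ]
vial base S [ 0.4901 -0.0743  0.05  ] [-0.0603 -0.0425]
[[0.5463 0.4429 0.016 ]
 [0.5356 0.3024 0.016 ]
 [0.3956 0.313  0.016 ]
 [0.4058 0.4543 0.016 ]] [0.47083001 0.37815633 0.016     ]
block rim L [-0.0625 -0.1236]
block rim R [-0.0597 -0.1489]
```

>>> arm_command(travel=[[0.2,0.8,0],[0.2,0.8,0],[0.2,0.8,0],[0.2,0.8,0],[0.2,0.8,0],[0.2,0.8,0],[0.2,0.8,0],[0.2,0.8,0],[0.2,0.8,0],[0.2,0.8,0]], delta_rot=[[0,0,0.634],[0,0,0.634],[0,0,0.634],[0,0,0.634],[0,0,0.634],[0,0,0.634],[0,0,0.634],[0,0,0.634],[0,0,0.634],[0,0,0.634]], grip=1, newtons=15)

```text
time_s: 1.35
tcp_pos: [0.4028, -0.2038, 0.2453]
eef_rot: [180.0, -0.0, -96.3]
contact_force: [0.5, 0.0, 0.1]
gripper_width: 0.0876
gripper_force: 0.0
```

>>> arm_command(travel=[[0.173,0.254,0],[0.173,0.254,0],[0.173,0.254,0],[0.173,0.254,0],[0.173,0.254,0],[0.173,0.254,0],[0.173,0.254,-0.1],[0.173,0.254,-0.15],[0.173,0.254,-0.2],[0.173,0.254,-0.24],[0.173,0.254,-0.28],[0.173,0.254,-0.3],[0.173,0.254,-0.315],[0.173,0.254,-0.315],[0.173,0.254,-0.315]], delta_rot=[[0,0,0],[0,0,0],[0,0,0],[0,0,0],[0,0,0],[0,0,0],[0,0,0],[0,0,0],[0,0,0],[0,0,0],[0,0,0],[0,0,0],[0,0,0],[0,0,0],[0,0,0]])

```text
time_s: 3.22
tcp_pos: [0.49, -0.0761, 0.0886]
eef_rot: [-179.9, 0.0, -96.2]
contact_force: [-0.4, 0.4, 0.1]
gripper_width: 0.0878
gripper_force: 0.0
```

>>> arm_command(travel=[[0,0,0],[0,0,0],[0,0,0],[0,0,0],[0,0,0],[0,0,0],[0,0,0],[0,0,0]], delta_rot=[[0,0,0],[0,0,0],[0,0,0],[0,0,0],[0,0,0],[0,0,0],[0,0,0],[0,0,0]], grip=0, newtons=15)

```text
time_s: 4.22
tcp_pos: [0.4896, -0.0761, 0.088]
eef_rot: [180.0, -0.0, -96.3]
contact_force: [0.6, 0.1, 1.0]
gripper_width: 0.0296
gripper_force: 15.0
```

>>> arm_command(travel=[[0,0,0.05],[0,0,0.12],[0,0,0.2],[0,0,0.264],[0,0,0.264],[-0.005,0.1,0.264],[-0.01,0.2,0.264],[-0.014,0.3,0.264],[-0.018,0.4,0.264],[-0.02,0.5,0.264],[-0.025,0.6,0.264],[-0.03,0.7,0.264],[-0.035,0.8,0.264],[-0.037,0.87,0.264],[-0.037,0.908,0.264],[-0.037,0.908,0.264],[-0.037,0.908,0.264],[-0.037,0.908,0.264]], delta_rot=[[0,0,0],[0,0,0],[0,0,0],[0,0,0],[0,0,0],[0,0,0],[0,0,0],[0,0,0],[0,0,0],[0,0,0],[0,0,0],[0,0,0],[0,0,0],[0,0,0],[0,0,0],[0,0,0],[0,0,0],[0,0,0]])

```text
time_s: 6.48
tcp_pos: [0.4713, 0.3769, 0.2202]
eef_rot: [180.0, 0.0, -96.3]
contact_force: [0.2, 0.2, 0.2]
gripper_width: 0.0296
gripper_force: 15.0
```

```bash
python3 - <<'E'
from h import *
s=r.get_state();print(s["tcp_pos"],s["eef_rot"],s["contact_force"],s["gripper_width"])
c=snap("scene","pics/s1.png"); print(proj(c,s["tcp_pos"]),proj(c,s["tcp_pos"]-[0,0,.038]))
E
```

```text
[0.47128868 0.37689004 0.22020127] [ 1.79998035e+02  3.89213258e-03 -9.63097887e+01] [0.23793233 0.2383873  0.19725067] 0.02957964474382284
[481.96823035 219.479349  ] [474.21875305 234.68843918]
```

View pics/s1.png

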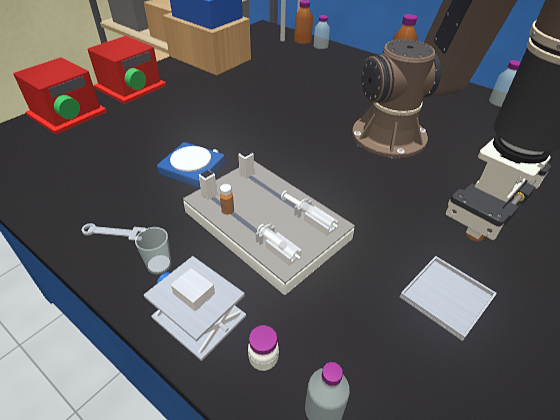

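The vial is held, with its amber base at (475,236), as predicted, above the tray. I'm lowering it.

>>> arm_command(travel=[[0,0,-0.08],[0,0,-0.16],[0,0,-0.23],[0,0,-0.29],[0,0,-0.32],[0,0,-0.34],[0,0,-0.348],[0,0,-0.352],[0,0,-0.354],[0,0,-0.355],[0,0,-0.355]], delta_rot=[[0,0,0],[0,0,0],[0,0,0],[0,0,0],[0,0,0],[0,0,0],[0,0,0],[0,0,0],[0,0,0],[0,0,0],[0,0,0]])

```text
time_s: 7.9
tcp_pos: [0.4712, 0.3781, 0.0428]
eef_rot: [-180.0, 0.0, -96.2]
contact_force: [-0.8, -0.2, -0.8]
gripper_width: 0.0296
gripper_force: 15.0
```

>>> arm_command(travel=[[0,0,-0.001],[0,0,-0.002],[0,0,-0.002],[0,0,-0.002]], delta_rot=[[0,0,0],[0,0,0],[0,0,0],[0,0,0]])

```text
time_s: 8.4
tcp_pos: [0.4712, 0.378, 0.042]
eef_rot: [-180.0, 0.0, -96.2]
contact_force: [-2.2, -1.8, 5.3]
gripper_width: 0.0293
gripper_force: 15.0
```

Touching the tray floor, so I'll open the gripper and retract.

>>> arm_command(travel=[[0,0,0],[0,0,0],[0,0,0],[0,0,0],[0,0,0],[0,0,0],[0,0,0],[0,0,0],[0,0,0.05],[0,0,0.12],[0,0,0.2],[0,0,0.28],[0,0,0.36],[0,0,0.36]], delta_rot=[[0,0,0],[0,0,0],[0,0,0],[0,0,0],[0,0,0],[0,0,0],[0,0,0],[0,0,0],[0,0,0],[0,0,0],[0,0,0],[0,0,0],[0,0,0],[0,0,0]], grip=1)

```text
time_s: 10.15
tcp_pos: [0.4724, 0.3792, 0.2255]
eef_rot: [-179.8, 0.3, -96.2]
contact_force: [0.2, 1.0, -0.1]
gripper_width: 0.0877
gripper_force: 0.0
```

>>> arm_command(travel=[[0,-0.1,0],[0,-0.2,0],[0,-0.3,0],[0,-0.4,0],[0,-0.5,0],[0,-0.6,0],[0,-0.7,0],[0,-0.8,0],[0,-0.8,0],[0,-0.8,0]], delta_rot=[[0,0,0],[0,0,0],[0,0,0],[0,0,0],[0,0,0],[0,0,0],[0,0,0],[0,0,0],[0,0,0],[0,0,0]])

```text
time_s: 11.4
tcp_pos: [0.4709, -0.0222, 0.2212]
eef_rot: [180.0, -0.0, -96.3]
contact_force: [-0.0, -0.3, -0.3]
gripper_width: 0.0877
gripper_force: 0.0
```

```bash
python3 - <<'E'
from h import *
c=snap("scene","pics/s2.png")
cv2.imwrite("pics/s2z.png",cv2.resize(cv2.imread("pics/s2.png")[140:350,170:520],None,fx=2,fy=2,interpolation=cv2.INTER_CUBIC))
from m import p,W
b=W(p,(-.06,-.1354,.09));e=W(p,(-.06,-.002,.07));print(r.get_state()["tcp_pos"],b,e,W(p,(0,1,0))-W(p,(0,0,0)))
print(proj(c,W(p,(-.06,-.1354,.118))))
E
```

```text
[ 0.4710685  -0.02168249  0.22127226] [ 0.48033122 -0.16666495  0.09      ] [ 0.49485422 -0.03405786  0.07      ] [0.10886809 0.99405621 0.        ]
[245.05820798 151.95191161]
```

View pics/s2z.png

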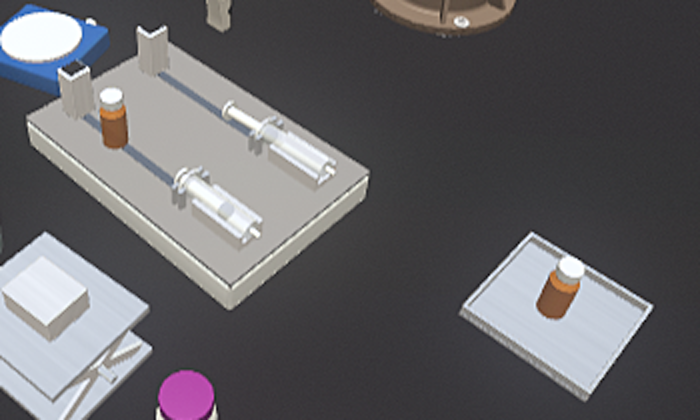

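The vial stands in the tray at (555,290). Next I'll move over the near block.

>>> arm_command(travel=[[0.019,-0.1,0],[0.019,-0.2,0],[0.019,-0.29,0],[0.019,-0.29,0],[0.019,-0.29,0],[0.019,-0.29,-0.08],[0.019,-0.29,-0.15],[0.019,-0.29,-0.2],[0.019,-0.29,-0.23],[0.019,-0.29,-0.25],[0.019,-0.29,-0.262],[0.019,-0.29,-0.262],[0.019,-0.29,-0.262]], delta_rot=[[0,0,0],[0,0,0],[0,0,0],[0,0,0],[0,0,0],[0,0,0],[0,0,0],[0,0,0],[0,0,0],[0,0,0],[0,0,0],[0,0,0],[0,0,0]])

```text
time_s: 13.08
tcp_pos: [0.4811, -0.1671, 0.0912]
eef_rot: [-179.9, 0.0, -96.2]
contact_force: [-0.4, 0.5, 0.7]
gripper_width: 0.0875
gripper_force: 0.0
```

>>> arm_command(travel=[[0,0,0],[0,0,0],[0,0,0],[0,0,0],[0,0,0],[0,0,0],[0,0,0],[0,0,0]], delta_rot=[[0,0,0],[0,0,0],[0,0,0],[0,0,0],[0,0,0],[0,0,0],[0,0,0],[0,0,0]], grip=0, newtons=15)

```text
time_s: 14.08
tcp_pos: [0.481, -0.1671, 0.0906]
eef_rot: [-180.0, 0.0, -96.2]
contact_force: [2.6, -0.7, -1.6]
gripper_width: 0.03
gripper_force: 15.0
```

```bash
python3 - <<'E'
from h import *
from m import *
c=np.load("pics/s2.npz")
print("vial pred",proj(c,(.471,.378,.004)),proj(c,(.471,.378,.074)))
X=r.get_state()["tcp_pos"];print(X,loc(X))
# disc end estimates, face rim points: top view rim top z=.082, scene rim
for z in(.07,.076,.082):print(z,loc(pt(T,*ft(379,407),z)))
for y in(0,-.002,-.004,-.006):
  print(y,[((proj(S,W(p,(-.06,y,z)))-(170,140))*3.5).round(0) for z in(.082,.07,.058)],[((proj(T,W(p,(-.06+dx,y,.07)))-(220,155))*4.5).round(0) for dx in(-.012,.012)])
E
```

```text
vial pred [444.91196155 293.51244883] [455.57700784 272.66119539]
[ 0.48104591 -0.16707264  0.09058676] (np.float64(-0.0592451701566267), np.float64(-0.13572745482418466))
0.07 (np.float64(-0.05948673942784735), np.float64(-0.0016180720175810208))
0.076 (np.float64(-0.05993214894155763), np.float64(-0.0014791336359852962))
0.082 (np.float64(-0.06037755845526801), np.float64(-0.0013401952543895907))
0 [array([398., 171.]), array([398., 184.]), array([398., 197.])] [array([371., 430.]), array([376., 381.])]
-0.002 [array([396., 169.]), array([396., 183.]), array([396., 196.])] [array([375., 431.]), array([380., 382.])]
-0.004 [array([394., 168.]), array([394., 181.]), array([393., 194.])] [array([379., 431.]), array([385., 382.])]
-0.006 [array([392., 166.]), array([392., 180.]), array([391., 193.])] [array([384., 432.]), array([389., 383.])]
```

>>> arm_command(travel=[[0.0012,0.011,0],[0.0036,0.033,0],[0.006,0.055,0],[0.0085,0.077,0],[0.011,0.099,0],[0.0132,0.121,0],[0.0157,0.143,0],[0.018,0.165,0],[0.02,0.183,0],[0.0218,0.199,0],[0.023,0.21,0],[0.0236,0.2155,0],[0.0239,0.218,0],[0.0239,0.218,0]], delta_rot=[[0,0,0],[0,0,0],[0,0,0],[0,0,0],[0,0,0],[0,0,0],[0,0,0],[0,0,0],[0,0,0],[0,0,0],[0,0,0],[0,0,0],[0,0,0],[0,0,0]])

```text
time_s: 15.82
tcp_pos: [0.493, -0.0573, 0.0906]
eef_rot: [-180.0, 0.0, -96.2]
contact_force: [4.5, 0.5, -3.7]
gripper_width: 0.0298
gripper_force: 15.0
```

```bash
python3 - <<'E'
from h import *
from m import *
s=r.get_state();X=s["tcp_pos"];print(X,loc(X),s["contact_force"],s["gripper_width"])
c=snap("scene","pics/s3.png")
cv2.imwrite("pics/s3z.png",cv2.resize(cv2.imread("pics/s3.png")[140:240,210:360],None,fx=5,fy=5,interpolation=cv2.INTER_CUBIC))
E
```

```text
[ 0.49302805 -0.05725591  0.09059244] (np.float64(-0.05928979092788324), np.float64(-0.025258982449441907)) [ 4.50114538  0.51780634 -3.67092019] 0.02978308116216675
```

View pics/s3z.png

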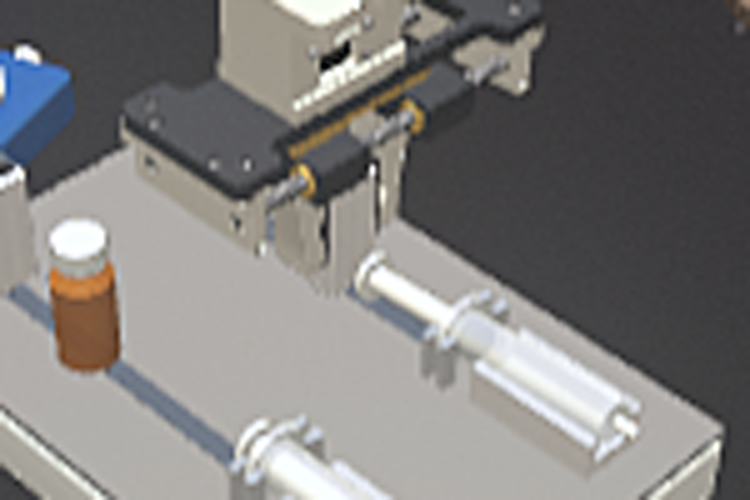

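The block slid with the gripper, and a gap of about 10 mm remains before the disc (disc at (370,272)). I'll creep forward.

>>> arm_command(travel=[[0.0004,0.004,0],[0.0009,0.008,0],[0.0013,0.012,0]], delta_rot=[[0,0,0],[0,0,0],[0,0,0]])

```text
time_s: 16.25
tcp_pos: [0.4937, -0.0518, 0.0906]
eef_rot: [-180.0, 0.0, -96.2]
contact_force: [7.0, -1.8, -5.4]
gripper_width: 0.0299
gripper_force: 15.0
```

>>> arm_command(travel=[[0.0001,0.001,0],[0.0002,0.002,0]], delta_rot=[[0,0,0],[0,0,0]])

```text
time_s: 16.5
tcp_pos: [0.4938, -0.0508, 0.0906]
eef_rot: [-180.0, 0.0, -96.2]
contact_force: [6.4, -2.8, -5.0]
gripper_width: 0.0303
gripper_force: 15.0
```

>>> arm_command(travel=[[0.0001,0.001,0],[0.0002,0.002,0]], delta_rot=[[0,0,0],[0,0,0]])

```text
time_s: 16.75
tcp_pos: [0.4938, -0.0499, 0.0906]
eef_rot: [-180.0, 0.0, -96.2]
contact_force: [5.7, -2.6, -5.6]
gripper_width: 0.0295
gripper_force: 15.0
```

>>> arm_command(travel=[[0.0001,0.001,0],[0.0002,0.002,0]], delta_rot=[[0,0,0],[0,0,0]])

```text
time_s: 17.0
tcp_pos: [0.4939, -0.0489, 0.0906]
eef_rot: [-180.0, -0.0, -96.2]
contact_force: [4.9, -3.2, -5.9]
gripper_width: 0.0298
gripper_force: 15.0
```

>>> arm_command(travel=[[0.0001,0.001,0],[0.0002,0.002,0]], delta_rot=[[0,0,0],[0,0,0]])

```text
time_s: 17.25
tcp_pos: [0.4941, -0.0479, 0.0906]
eef_rot: [-180.0, 0.0, -96.2]
contact_force: [6.6, -2.5, -6.0]
gripper_width: 0.0299
gripper_force: 15.0
```

```bash
python3 - <<'E'
from h import *
from m import *
s=r.get_state();X=s["tcp_pos"];print(X,loc(X),s["contact_force"],s["gripper_width"])
ims=[]
c=snap("scene","pics/s4.png")
a=cv2.imread("pics/s4.png")[180:225,260:320]
b=cv2.imread("pics/scene0.png")[180:225,260:320]
cv2.imwrite("pics/s4z.png",cv2.resize(np.hstack([a,b]),None,fx=6.6,fy=6.6,interpolation=cv2.INTER_CUBIC))
E
```

```text
[ 0.494079  -0.0478624  0.0906068] (np.float64(-0.05926773660493443), np.float64(-0.015806890691923016)) [ 6.58453356 -2.45374184 -6.03671405] 0.02993281137528712
```

View pics/s4z.png

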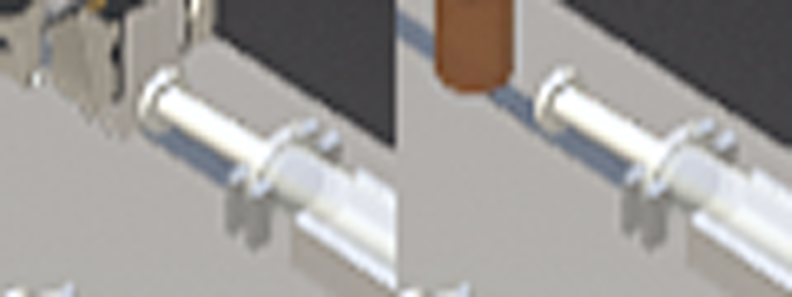

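The disc is unmoved (left edge at 140 versus 141 in the first picture), with the block almost against it. I'll keep creeping.

>>> arm_command(travel=[[0.0001,0.001,0],[0.0002,0.002,0]], delta_rot=[[0,0,0],[0,0,0]])

```text
time_s: 17.55
tcp_pos: [0.4941, -0.0469, 0.0906]
eef_rot: [-180.0, -0.0, -96.2]
contact_force: [6.4, -2.9, -5.9]
gripper_width: 0.03
gripper_force: 15.0
```

>>> arm_command(travel=[[0.0001,0.001,0],[0.0001,0.001,0]], delta_rot=[[0,0,0],[0,0,0]])

```text
time_s: 17.8
tcp_pos: [0.4942, -0.0463, 0.0906]
eef_rot: [-180.0, 0.0, -96.2]
contact_force: [5.0, -2.6, -5.9]
gripper_width: 0.0295
gripper_force: 15.0
```

>>> arm_command(travel=[[0.0001,0.001,0],[0.0001,0.001,0]], delta_rot=[[0,0,0],[0,0,0]])

```text
time_s: 18.05
tcp_pos: [0.4943, -0.0458, 0.0906]
eef_rot: [-180.0, 0.0, -96.2]
contact_force: [5.5, -1.6, -6.1]
gripper_width: 0.03
gripper_force: 15.0
```

>>> arm_command(travel=[[0.0001,0.001,0],[0.0001,0.001,0]], delta_rot=[[0,0,0],[0,0,0]])

```text
time_s: 18.3
tcp_pos: [0.4943, -0.0454, 0.0906]
eef_rot: [-180.0, 0.0, -96.2]
contact_force: [6.5, -2.5, -5.9]
gripper_width: 0.0296
gripper_force: 15.0
```

```bash
cat > d.py <<'E'
from h import *
import sys
c=snap("scene",f"pics/{sys.argv[1]}.png")
g=lambda f,b:cv2.cvtColor(cv2.imread(f)[b[0]:b[1],b[2]:b[3]],cv2.COLOR_BGR2GRAY).astype(np.float32)
b=(188,206,282,297)
h=cv2.createHanningWindow((b[3]-b[2],b[1]-b[0]),cv2.CV_32F)
for k in ("s2","s3","s4",sys.argv[1]):
    print(k,cv2.phaseCorrelate(g("pics/scene0.png",b),g(f"pics/{k}.png",b),h))
p=[cv2.imread(f"pics/{k}.png")[180:225,260:320] for k in("s4",sys.argv[1])]
cv2.imwrite(f"pics/{sys.argv[1]}z.png",cv2.resize(np.hstack(p),None,fx=6.6,fy=6.6,interpolation=cv2.INTER_CUBIC))
E
python3 d.py s5
```

```text
s2 ((0.480389762064811, -0.0005054912109621057), 1.001081530639419)
s3 ((0.48433925774172426, 0.03569156514461547), 0.9963215236310605)
s4 ((0.4890408350192841, 0.07373726196300545), 1.0018688487785834)
s5 ((0.2553499479644161, 0.33784493892082246), 0.9596624356729013)
```

View pics/s5z.png

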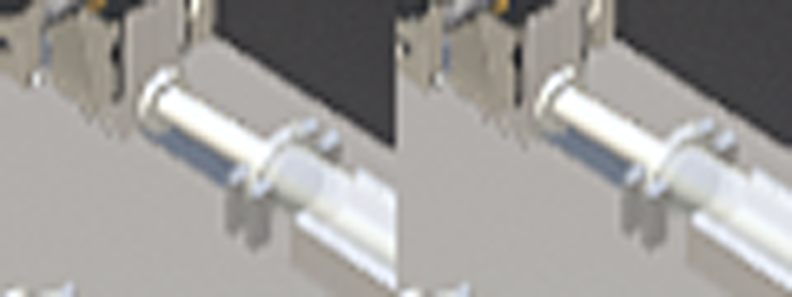

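The block face now sits nearly against the disc, and the disc is unmoved. I'll continue in small steps until the force rises.

>>> arm_command(travel=[[0.0001,0.001,0],[0.0001,0.001,0]], delta_rot=[[0,0,0],[0,0,0]])

```text
time_s: 18.6
tcp_pos: [0.4944, -0.0449, 0.0906]
eef_rot: [-180.0, -0.0, -96.2]
contact_force: [6.1, -2.8, -5.9]
gripper_width: 0.0299
gripper_force: 15.0
```

>>> arm_command(travel=[[0.0001,0.001,0],[0.0001,0.001,0]], delta_rot=[[0,0,0],[0,0,0]])

```text
time_s: 18.85
tcp_pos: [0.4944, -0.0446, 0.0906]
eef_rot: [-180.0, -0.0, -96.2]
contact_force: [6.2, -3.3, -5.1]
gripper_width: 0.0296
gripper_force: 15.0
```

```bash
python3 d.py s6; python3 - <<'E'
from m import *
s=r.get_state();print(loc(s["tcp_pos"]),s["contact_force"])
for y in(-.004,-.002,0,.002):
  print(y,(proj(S,W(p,(-.045,y,.05)))-(260,180))*6.6,(proj(S,W(p,(-.06,y,.058)))-(260,180))*6.6,(proj(S,W(p,(-.048,y,.07)))-(260,180))*6.6,(proj(S,W(p,(-.072,y,.07)))-(260,180))*6.6)
E
```

```text
s2 ((0.480389762064811, -0.0005054912109621057), 1.001081530639419)
s3 ((0.48433925774172426, 0.03569156514461547), 0.9963215236310605)
s4 ((0.4890408350192841, 0.07373726196300545), 1.0018688487785834)
s6 ((0.391510795435674, 0.12942545809192119), 0.8854850395962044)
(np.float64(-0.05927455842039566), np.float64(-0.012479046135639917)) [ 6.25132042 -3.87919475 -7.64430742]
-0.004 [118.46187404 138.09132709] [147.90214667 102.63232092] [125.08846657  92.8829566 ] [171.76095021  62.71196196]
-0.002 [122.34237813 140.74608204] [151.8039868  105.24412524] [129.02568513  95.52424437] [175.69576167  65.28786621]
0 [126.23094236 143.40635115] [155.71391228 107.86134172] [132.97118659  98.17108873] [179.63874402  67.86911949]
0.002 [130.12759187 146.07215161] [159.63194829 110.4839872 ] [136.92499711 100.82350724] [183.58992273  70.45573848]
```

>>> arm_command(travel=[[0.0001,0.001,0],[0.0001,0.001,0]], delta_rot=[[0,0,0],[0,0,0]])

```text
time_s: 19.15
tcp_pos: [0.4944, -0.0444, 0.0906]
eef_rot: [-180.0, -0.0, -96.2]
contact_force: [7.3, -6.8, -5.9]
gripper_width: 0.0299
gripper_force: 15.0
```

>>> arm_command(travel=[[0.0001,0.001,0],[0.0001,0.001,0]], delta_rot=[[0,0,0],[0,0,0]])

```text
time_s: 19.4
tcp_pos: [0.4944, -0.0443, 0.0906]
eef_rot: [-180.0, -0.1, -96.2]
contact_force: [7.0, -9.3, -6.4]
gripper_width: 0.0302
gripper_force: 15.0
```

The force rises sharply to 9 N, so the block is touching the plunger. I'll relax slightly, release, and lift away.

>>> arm_command(travel=[[-0.0001,-0.001,0],[-0.0001,-0.001,0]], delta_rot=[[0,0,0],[0,0,0]])

```text
time_s: 19.65
tcp_pos: [0.4944, -0.0444, 0.0906]
eef_rot: [-180.0, -0.0, -96.2]
contact_force: [6.1, -6.6, -6.2]
gripper_width: 0.0297
gripper_force: 15.0
```

>>> arm_command(travel=[[0,0,0],[0,0,0],[0,0,0],[0,0,0],[0,0,0],[0,0,0],[0,0,0],[0,0,0],[0,0,0.04],[0,0,0.1],[0,0,0.2],[0,0,0.3],[0,0,0.3],[0,-0.1,0.3],[0,-0.2,0.3],[0,-0.3,0.3],[0,-0.4,0.3],[0,-0.5,0.3],[0,-0.5,0.3],[0,-0.5,0.3]], delta_rot=[[0,0,0],[0,0,0],[0,0,0],[0,0,0],[0,0,0],[0,0,0],[0,0,0],[0,0,0],[0,0,0],[0,0,0],[0,0,0],[0,0,0],[0,0,0],[0,0,0],[0,0,0],[0,0,0],[0,0,0],[0,0,0],[0,0,0],[0,0,0]], grip=1)

```text
time_s: 22.15
tcp_pos: [0.4935, -0.294, 0.2395]
eef_rot: [179.9, 0.0, -96.3]
contact_force: [1.2, -0.1, 0.9]
gripper_width: 0.0871
gripper_force: 0.0
```

```bash
python3 - <<'E'
from h import *
s=r.get_state();print(s["time_s"],s["tcp_pos"],s["contact_force"])
snap("scene","pics/s7.png");snap("top","pics/t7.png")
a=cv2.resize(cv2.imread("pics/t7.png")[200:270,220:345],None,fx=6,fy=6,interpolation=cv2.INTER_CUBIC)[:,:398]
a=cv2.resize(cv2.imread("pics/t7.png")[205:270,255:320],(390,390),interpolation=cv2.INTER_CUBIC)
b=cv2.resize(cv2.imread("pics/s7.png")[160:225,255:320],(390,390),interpolation=cv2.INTER_CUBIC)
cv2.imwrite("pics/f7.png",np.hstack([a,b]))
E
```

```text
22.15 [ 0.49345996 -0.29395967  0.23949322] [ 1.23987047 -0.13727323  0.87301756]
```

View pics/f7.png

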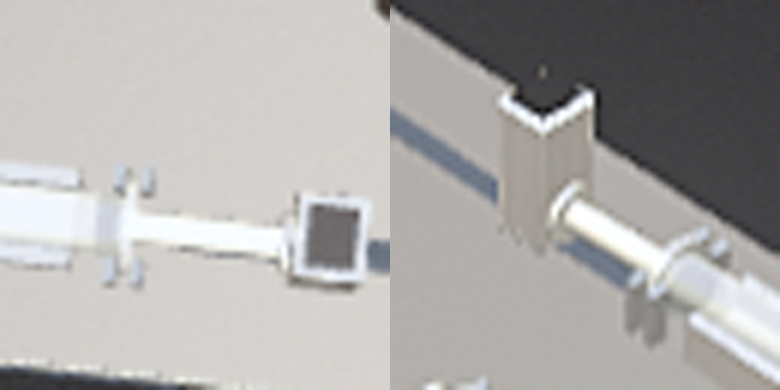

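The block stands right against the plunger disc: no gap at (290,245) in the top view or (565,210) in the scene view. The arm is clear, so I'm handing in.

```bash
python3 -c "
from h import *
print(close_job())"
```

```text
the job is handed in; nothing more can be done
None
```

The vial stands upright and released in the tray, the near block touches the drawn plunger's end without having visibly pushed it in, and the job is handed in at about 22 s of the 58 s; no verdict came back.

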